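# Put the cleaned dispersing tool away in its leaning sheath

## Robot

A 7-joint arm with a two-finger parallel gripper is mounted at the origin on the work surface. World frame = base frame: x ahead of the robot, y to its left, z up, the work surface at z = 0. Lengths are in m, angles in rad, forces in N, time in s.
With the tool pointing down it reaches from about 0.425 to 0.925 m from the base axis. Payload 6.8 kg.
Tool frame: the origin (TCP) lies on the mounting face of the last link; the fingertips stand 173 mm ahead of it and the grasp point (between the pads) lies 155 mm ahead of it (grip_point_offset is the distance from the TCP to the grasp point, in m); x points along the fingers, z is the direction in which the jaws open and shut, and the axes are right-handed (so a half turn about x gives the same grasp; the last joint's range is limited). The gripper opens to 85 mm and grips with 20 to 120 N. Pads are 22 mm wide; open, the fingers measure 114 mm over their backs; the gripper's body (76 mm by 85 mm) begins 54 mm behind the grasp point. The pads swing forward as they close: fully open they stand 13 mm farther back than shut.
Start: joints at [-1.311, 0.477, 0.022, 1.555, -0.011, 1.109, -0.083], TCP at [0.243, 0.63, 0.405] pointing down, gripper open.
Joint ranges: [-2.96, 2.96], [-0.34, 2.1], [-1.41, 1.46], [0.24, 2.44], [-1.37, 4.51], [0.17, 1.92], [-2.96, 2.96]. Speed limits (rad/s): [2.39, 2.39, 3.14, 3.14, 3.14, 3.14, 3.14].

## Interface

Orientations are given as a rotation vector (axis times angle).
In Python, from bench import * gives the robot as it stands. The module is installed in compiled form; this text tells all that it offers.
- The arm moves only by the tool servo_tool, never from a script. Its argument "motion" is a list of rows, each a list of 5 numbers: the shift along the tool's x, y, z in m, then the turn about the tool's x in degrees, then the gripper command: -1 is fully open, 1 is shut, values between are in proportion. In form: [[dx, dy, dz, turn, fingers], ...]. A call has 1 to 8 rows; each row is the pose to reach, as a shift and turn from the pose measured when the call began, along the tool's axes at that moment; what a row does not reach only later rows make up. A row lasts 1/10 s, in which the tool goes at most 50 mm and 8.59 degrees, less where a joint would pass 70% of its speed; a pose out of reach is approached as far as the arm can. A call with a gripper value outside its range is refused whole. The fingers move at their own pace and stop on an object; "force" is the grip in N (left out, the last holds). Time passes only in rows, so rows that repeat a pose let the fingers close. It gives the time, the measured TCP pose, the force and the opening at its end, in the units of the state.
- get_obs(): the state, without advancing time (a new reading comes with each control period).
- grab_frame(name): name is "scene" or "side" or "wrist"; returns the picture (420x560x3 uint8, red, green, blue); there is no depth.
- camera_params(name): a dict with "mtx" (3x3 intrinsics, pixels), "world_to_cam" (4x4, takes a point from world to camera coordinates); the wrist camera has in their place "T_tool_cam" (4x4, takes a point from camera to tool coordinates, whose origin is the TCP and whose axes are the tool frame's). Camera axes: x right, y down, z forward; pixel columns grow to the right and rows downward; lengths in m; the calibration is good to about 2 mm. A picture is of the moment at which its call begins: read the wrist's pose just before it. camera_params takes no time and is no camera call.
- hand_in(): hands the job in, once; it reports no verdict.
The state is a dict: "clock": time; "joints": joint angles; "qvel": joint speeds; "tau": joint torques, N m; "tcp_pos": TCP position; "orientation": TCP orientation; "contact_force": force on the tool from outside, world axes, zero at the start; "moment": the same for the moment, N m; "grip_width": finger opening in m.
Only numpy, scipy, OpenCV 4.12 (cv2) and the standard library are available. Lean on these libraries where they do the work, as an engineer would, in place of code of your own. Each camera call takes 0.05 s, during which the arm holds its last target. There are 200 camera calls.

## Task

Pull the grey dust plug out of the leaning metal sheath and put it in the shallow white tray, and slide the slim dispersing tool (the one with a collar, not the stout stepped one) foot first into the sheath until it is fully home, its collar against the rim. Let go of both. Leave the stout tool standing where it is and do not push the glass sample jar about.

Things in the scene. Friction and masses are not known exactly. Their poses are not given: they have to be found in the camera images.
- slim_mid (a point): Slim steel dispersing tool, 140 mm long, 0.28 kg, upright in a hole of the stand, foot end 10 mm above the table. Point: on its axis, half-way (70 mm from the foot end); z runs foot to hub. From the foot: taper 16 to 26 mm diameter in 10 mm; 26 mm body to 85 mm; collar 38 mm diameter, 85 to 93 mm; round hub to grip, 28 mm diameter, 93 to 140 mm.
- stout_mid (a point): Stout steel dispersing tool, a bystander, 140 mm long, upright in the stand's other hole: a 46 mm diameter barrel above the stand (to 107 mm above the table), then a thin 20 mm hub (to 150 mm). Point: on its axis, half-way; z along the axis. It stays where it is.
- plug_mid (a point): Grey plastic dust plug, 81 mm long, 0.07 kg, loose in the sheath's mouth; slides out along the sheath's axis. Point: on its axis, half-way (40.5 mm from the stem end); z runs stem to knob. From the stem end: 25 mm diameter stem to 35 mm; flange 40 mm diameter, 35 to 41 mm, resting on the rim; round knob to grip, 26 mm diameter, 41 to 81 mm.
- sheath: Fixed aluminium tube, 41 mm outside, 28.5 mm bore, 100 mm long, leaning 32 degrees from vertical, mouth roughly away from the robot. Origin: centre of its closed lower end; z along the bore to the mouth, rim at z = 100 mm; bore 96 mm deep; y horizontal. Grey base plate below, grey bracket on the side away from the lean, at most 97 mm above the table.
- stand: The drying stand, a fixed white plastic block 70 x 170 x 52 mm. Origin: centre of its underside; its two upright holes, 28 mm wide and 42 mm deep, are at y = +50 and y = -50 mm in its frame; z up. Either tool may be in either hole.
- tray: The shallow white plastic tray for the plug, fixed, 170 (x) x 140 (y) x 30 mm high, walls and floor 5 mm. Origin: centre of its underside, z up.
- jar_mid (a point): A closed glass sample jar with a paper label, 60 mm diameter, 85 mm tall, a loose bystander standing to one side of the sheath. This point is on its axis half-way up.
Not all that is in view belongs to the job. What is shaped like the part that bears slim_mid but brown, green or purple is not meant.

How it is judged:
On the way, in this order (a step that is already met when the one before it is completed fails the run):
1. the plug is clear of the sheath (z of plug_mid in the frame of sheath above 0.145 m), for 0.1 s.
2. the slim tool is fully home in the sheath, its collar against the rim (z of slim_mid in the frame of sheath below 0.089 m and angle between the z axis of slim_mid and the z axis of sheath, either way round below 0.07 rad and x of slim_mid in the frame of sheath between -0.004 and 0.004 m and y of slim_mid in the frame of sheath between -0.004 and 0.004 m), for 0.2 s.
At the end, for the whole second after the job is handed in: The slim tool is home in the sheath: its centre within 4 mm of 85 mm along the sheath's axis, within 4 mm of that axis and within 4 degrees of its direction; the plug lies or stands in the tray (centre over the tray's floor inside its walls, and under 60 mm high); both are released and at rest (all of step 2 and z of slim_mid in the frame of sheath above 0.081 m and x of plug_mid in the frame of tray between -0.08 and 0.08 m and y of plug_mid in the frame of tray between -0.065 and 0.065 m and z of plug_mid in the frame of tray between 0.005 and 0.06 m and linear speed of each of slim, plug below 0.02 m/s and contact force between the fingers and slim below 0.1 N and contact force between the fingers and plug below 0.1 N); the robot touches nothing.
It fails at once if the stout tool is shifted by more than 15 mm or tipped by more than 15 degrees (distance of stout_mid from where it was at the start of the episode above 0.015 m or angle between stout_mid's own z axis and vertical above 0.26 rad).
It fails at once if the glass sample jar is moved by more than 30 mm (distance of jar_mid from where it was at the start of the episode above 0.03 m).
It also fails if it takes over 70 s, if anything falls off the work surface, if the arm or the gripper's body presses on something with over 40 N, if the wrist force passes 120 N, or if a joint passes its speed limit or range.

## Working session

There is one attempt and no reset: what is moved stays moved. The work goes in short steps, Python scripts to look and compute and a tool call to move; the robot and the scene stay as the last step left them, time stands still between calls to the robot, and variables do not carry over. Pictures are saved under pics/ and viewed, about 8 in all and at most 12, crops included, and the job is handed in when it is done.

Besides the shell and the picture viewer there is one more tool, called as name([rows], argument=value, ...), one row to a line, values as JSON. servo_tool: Moves the arm, as the interface text tells. Its arguments: {"type":"object","properties":{"motion":{"type":"array","items":{"type":"array","items":{"type":"number"}}},"force":{"type":"number"}},"required":["motion"]}

```bash
mkdir -p pics; python3 - <<'E'
from bench import *
import cv2,numpy as np
for n in ["scene","side"]:
    im=grab_frame(n); cv2.imwrite(f"pics/{n}0.png",im[:,:,::-1])
    p=camera_params(n); print(n,p["mtx"].round(1).tolist(),p["world_to_cam"].round(3).tolist())
o=get_obs();print(o)
im=grab_frame("wrist"); cv2.imwrite("pics/wrist0.png",im[:,:,::-1]);print(camera_params("wrist"))
E
```

```text
scene [[456.0, 0.0, 277.0], [0.0, 456.0, 205.3], [0.0, 0.0, 1.0]] [[0.738, 0.674, -0.007, -0.342], [0.385, -0.43, -0.817, -0.123], [-0.554, 0.6, -0.577, 1.365], [0.0, 0.0, 0.0, 1.0]]
side [[523.6, 0.0, 289.2], [0.0, 523.6, 205.5], [0.0, 0.0, 1.0]] [[0.727, -0.686, 0.013, -0.415], [-0.411, -0.45, -0.793, 0.293], [0.55, 0.572, -0.609, 0.983], [0.0, 0.0, 0.0, 1.0]]
{'clock': 0.1, 'joints': array([-1.31110684,  0.47772443,  0.02238314,  1.55636053, -0.01151068,
        1.10931408, -0.08309058]), 'qvel': array([ 0.00173845, -0.00292089,  0.00138211, -0.00256141, -0.00156082,
        0.00014837,  0.00044171]), 'tau': array([ 4.96265639e-03, -5.97762644e+01,  1.61403481e+00, -2.81958050e+01,
        1.27886530e-02,  4.99566886e-03, -1.79397011e-05]), 'tcp_pos': array([0.2426181 , 0.62961835, 0.40381544]), 'orientation': array([-0.93518808,  1.36238508,  0.93344636]), 'contact_force': array([-0.50098802,  0.19640483,  0.35753732]), 'moment': array([0.02768627, 0.01792794, 0.02024474]), 'grip_width': 0.08537315580621883}
{'mtx': array([[323.56141852,   0.        , 282.85839919],
       [  0.        , 323.56141852, 207.79748131],
       [  0.        ,   0.        ,   1.        ]]), 'T_tool_cam': array([[ 6.48634930e-04, -3.03167740e-01,  9.52936987e-01,
         3.02566891e-02],
       [-3.92141590e-05, -9.52937194e-01, -3.03167779e-01,
         7.72637434e-02],
       [ 9.99999789e-01,  1.59276589e-04, -6.29996818e-04,
         4.09689469e-05],
       [ 0.00000000e+00,  0.00000000e+00,  0.00000000e+00,
         1.00000000e+00]])}
```

View pics/scene0.png

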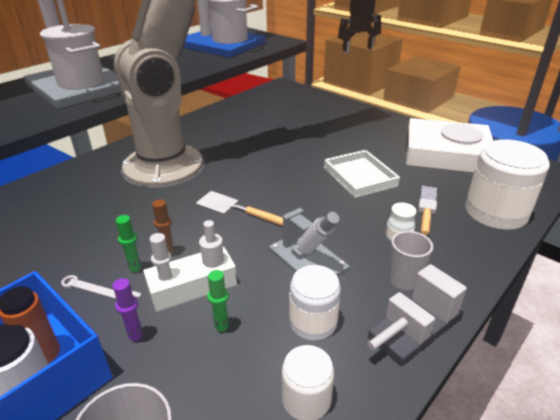

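View pics/side0.png

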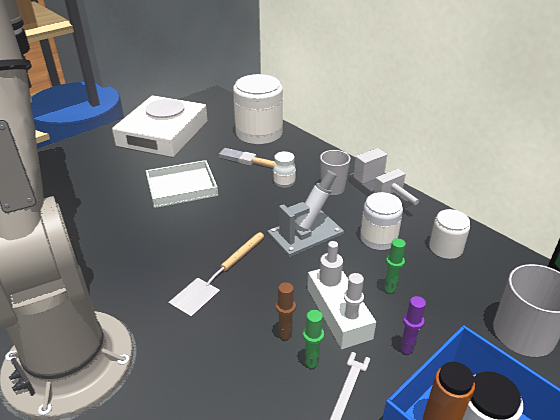

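The scene view shows the stand at (190,275). The tool at (162,255) has a collar and looks like the slim one. The tool at (211,243) has a wide barrel and thin hub, so it looks stout. The brown, green and purple ones are decoys. The sheath and plug are at (315,235), the tray at (361,172) and the jar at about (316,300). I'll confirm with one enlarged crop.

```bash
python3 - <<'E'
import cv2,numpy as np
a=cv2.imread("pics/scene0.png");b=cv2.imread("pics/side0.png")
f=lambda im,x,y,w,h:cv2.resize(im[y:y+h,x:x+w],None,fx=4,fy=4,interpolation=cv2.INTER_CUBIC)
A=[f(a,140,205,100,75),f(a,260,195,100,75),f(b,290,235,100,75),f(b,260,160,100,75)]
c=np.vstack([np.hstack(A[:2]),np.hstack(A[2:])])
cv2.imwrite("pics/crop1.png",c)
E
```

```text
(no output)
```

View pics/crop1.png

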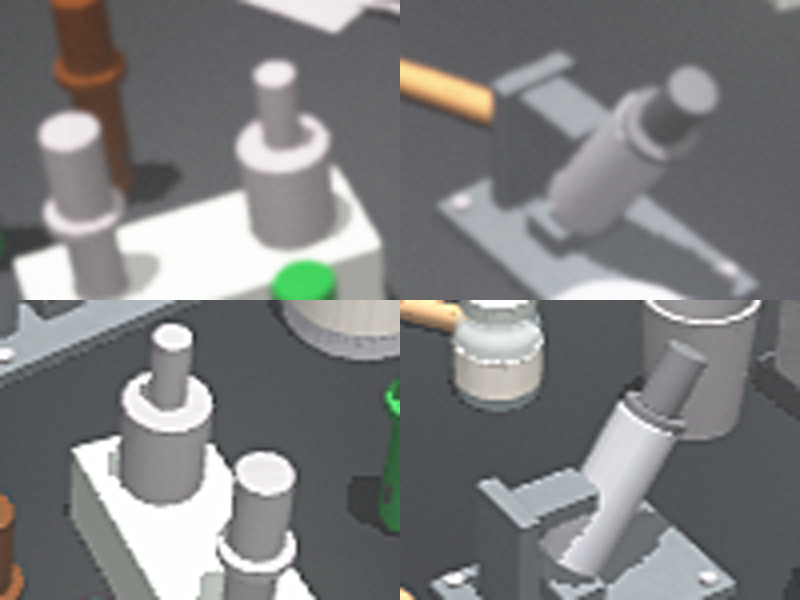

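The crop confirms it. The slim tool with collar has its hub top at scene (157.5,238) and side (356,278.5). The stout one is the tool with the wide barrel and thin hub at scene (208,223). The plug's knob end is at scene (333,217.5) and side (332,174).

```bash
cat > h.py <<'E'
from bench import *
import cv2,numpy as np
from scipy.spatial.transform import Rotation as R
C={n:camera_params(n) for n in ("scene","side")}
def tri(a,b):
    P=[C[n]["mtx"]@C[n]["world_to_cam"][:3] for n in ("scene","side")]
    X=cv2.triangulatePoints(P[0],P[1],np.float64(a).reshape(2,1),np.float64(b).reshape(2,1))[:,0];X=X[:3]/X[3]
    e=[proj(n,X)-q for n,q in (("scene",a),("side",b))]
    return X,np.round(np.hstack(e),1)
def proj(n,X):
    c=C[n]; Y=c["world_to_cam"][:3]@np.append(X,1); u=c["mtx"]@Y; return u[:2]/u[2]
def ray(n,px,z):
    c=C[n]; T=np.linalg.inv(c["world_to_cam"]); d=T[:3,:3]@np.linalg.solve(c["mtx"],[*px,1]); o=T[:3,3]
    return o+d*(z-o[2])/d[2]
def tool():
    o=get_obs(); return o["tcp_pos"],R.from_rotvec(o["orientation"]).as_matrix(),o
E
python3 - <<'E'
from h import *
for k,a,b in [("slimtop",(157.5,238),(356.2,278.5)),("stouttop",(208.7,223.5),(333,247)),("knob",(333.2,217.5),(331.7,173.4)),("flange",(323.7,226.7),(323.7,187.8)),("shbot",(305,248.7),(305,222.5)),("tray corners? c",(361,167),(181,180)),("jartop",(317,280),(383,203)),("bracket top",(281+0,212),(281.5,208))]:
    X,e=tri(a,b);print(k,X.round(4),e)
for n,z,L in [("scene",.03,[(325,168),(363,152),(398,176),(358,190)]),("side",.03,[(146,179),(208,162),(217,188),(153,204)]),("scene",.15,[(157.5,238),(208.7,223.5)]),("side",.15,[(356.2,278.5),(333,247)])]:
    print(n,[ray(n,p,z).round(3)[:2].tolist() for p in L])
p,r,o=tool();print(r.round(3))
E
```

```text
slimtop [ 0.445  -0.3093  0.1463] [-0.3  0.4 -0.2 -0.3]
stouttop [ 0.4805 -0.2172  0.1433] [-1.   1.5 -0.7 -1.1]
knob [ 0.6563 -0.05    0.154 ] [-0.4  0.8 -0.2 -0.5]
flange [ 0.6347 -0.0479  0.1207] [-0.   0.1 -0.  -0.1]
shbot [ 0.5859 -0.0406  0.0344] [ 0.9 -1.5  0.6  1. ]
tray corners? c [0.4776 0.3316 0.0258] [-0.8  1.6 -0.5 -1.4]
jartop [ 0.7099 -0.1659  0.1056] [-0.8  1.3 -0.4 -0.8]
bracket top [ 0.5165 -0.036   0.1057] [ 2.6 -4.5  1.8  3.4]
scene [[0.406, 0.263], [0.433, 0.412], [0.58, 0.361], [0.538, 0.231]]
side [[0.405, 0.387], [0.578, 0.343], [0.521, 0.225], [0.36, 0.278]]
scene [[0.449, -0.31], [0.486, -0.218]]
side [[0.442, -0.312], [0.473, -0.225]]
[[-0.    -0.933  0.36 ]
 [-0.001  0.36   0.933]
 [-1.    -0.    -0.001]]
```

servo_tool([
  [0,-0.627,-0.487,-15,-1],
  [0,-0.627,-0.487,-15,-1],
  [0,-0.627,-0.487,-15,-1],
  [0,-0.627,-0.487,-15,-1],
  [0,-0.627,-0.487,-15,-1],
  [0,-0.627,-0.487,-15,-1],
  [0,-0.627,-0.487,-15,-1],
  [0,-0.627,-0.487,-15,-1],
])

```text
clock: 0.95
tcp_pos: [0.4498, 0.2853, 0.4047]
orientation: [-1.132, 1.259, 1.13]
contact_force: [0.9, 0.0, 0.3]
grip_width: 0.0854
```

```bash
cat >> h.py <<'E'
def go(target,zaz=None):
    p,r,o=tool(); d=r.T@(np.array(target)-p); t=0
    if zaz is not None:
        cur=np.degrees(np.arctan2(r[1,2],r[0,2])); t=-((zaz-cur+90)%180-90)
    print("t",o["clock"],"tcp",p.round(4),"shift",d.round(4),"turn",round(t,1),"w",o["grip_width"])
E
python3 -c "
from h import *
go([.655,-.05,.4],84)"
```

```text
t 0.95 tcp [0.4498 0.2853 0.4047] shift [ 0.0051 -0.2395 -0.3117] turn -0.1 w 0.08542808318947705
```

servo_tool([
  [0,-0.239,-0.312,0,-1],
  [0,-0.239,-0.312,0,-1],
  [0,-0.239,-0.312,0,-1],
  [0,-0.239,-0.312,0,-1],
  [0,-0.239,-0.312,0,-1],
  [0,-0.239,-0.312,0,-1],
  [0,-0.239,-0.312,0,-1],
  [0,-0.239,-0.312,0,-1],
])

```text
clock: 1.75
tcp_pos: [0.6552, -0.0527, 0.4049]
orientation: [-1.131, 1.259, 1.13]
contact_force: [-0.1, -0.3, -0.6]
grip_width: 0.0855
```

servo_tool([
  [0,0,0,0,-1],
  [0,0,0,0,-1],
  [0,0,0,0,-1],
])

```text
clock: 2.05
tcp_pos: [0.6549, -0.0513, 0.4044]
orientation: [-1.131, 1.259, 1.132]
contact_force: [0.1, 0.4, 0.6]
grip_width: 0.0858
```

```bash
cat >> h.py <<'E'
def shot(name):
    p,r,o=tool(); im=grab_frame("wrist"); cv2.imwrite(f"pics/{name}.png",im[:,:,::-1]); np.savez(f"pics/{name}.npz",p=p,r=r); return im
def wcam(name):
    q=np.load(f"pics/{name}.npz"); T=np.eye(4);T[:3,:3]=q["r"];T[:3,3]=q["p"]; c=camera_params("wrist"); return c["mtx"],T@c["T_tool_cam"]
def wray(name,px,z):
    K,T=wcam(name); d=T[:3,:3]@np.linalg.solve(K,[*px,1]); o=T[:3,3]; return o+d*(z-o[2])/d[2]
def wproj(name,X):
    K,T=wcam(name); Y=np.linalg.inv(T)@np.append(X,1); u=K@Y[:3]; return u[:2]/u[2]
E
python3 - <<'E'
from h import *
shot("w1"); p,r,o=tool(); print(p,o["clock"])
a=np.array([np.sin(.5585)*.993,-np.sin(.5585)*.12,np.cos(.5585)]);K=np.array([.6563,-.05,.154])
for s in (0,-.046,-.1): print(wproj("w1",K+a*s))
E
```

```text
[ 0.65487628 -0.05075737  0.40457138] 2.1
[285.34894908 219.56357785]
[285.58464342 175.25199017]
[285.8012078  134.53692158]
```

View pics/w1.png

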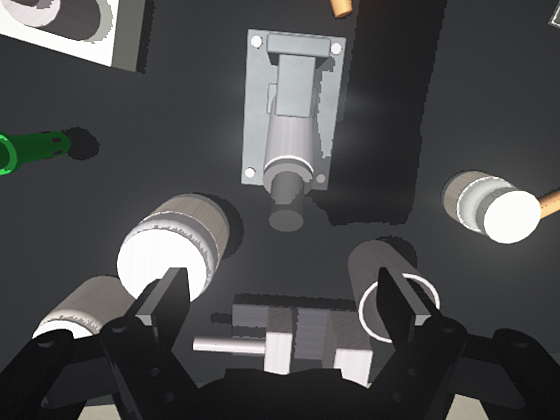

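```bash
python3 - <<'E'
from h import *
P=[wray("w1",q,.008)[:2] for q in [(256.5,41.5),(336,47.5),(250,173),(321,179)]]
for i,j in((0,2),(1,3)): d=P[j]-P[i];print(np.degrees(np.arctan2(d[1],d[0])),np.hypot(*d))
for i,j in((0,1),(2,3)): d=P[j]-P[i];print(np.degrees(np.arctan2(d[1],d[0]))-90)
print("plate mid",np.mean(P,0))
print("knob",wray("w1",(286.5,218.5),.154),"flange",wray("w1",(289,174),.117))
im=cv2.imread("pics/w1.png")
cv2.imwrite("pics/w1c.png",cv2.resize(im[100:245,220:360],None,fx=4,fy=4,interpolation=cv2.INTER_CUBIC))
E
```

```text
-10.564629329930522 0.13666043635295552
-10.388053779664117 0.13806108910515622
-9.941784457502706
-10.92241537056627
plate mid [ 0.58775952 -0.03625021]
knob [ 0.65557689 -0.04909046  0.154     ] flange [ 0.63094197 -0.04419808  0.117     ]
```

View pics/w1c.png

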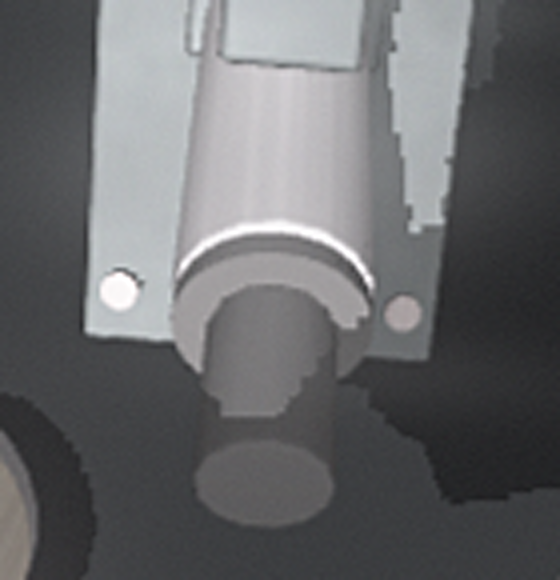

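```bash
python3 - <<'E'
from h import *
print("beaker",wray("w1",(400,308),.09),ray("scene",(411,247),.09), "jar",wray("w1",(165,268),.085),ray("scene",(317,282),.085), wray("w1",(511,217),.06))
go([.6477,-.048,.2954],79.6)
E
```

```text
beaker [0.78656426 0.05459898 0.09      ] [0.7813846  0.04850996 0.09      ] jar [ 0.71924661 -0.17668741  0.085     ] [ 0.69987368 -0.14943801  0.085     ] [0.71114826 0.17783811 0.06      ]
t 2.1 tcp [ 0.6549 -0.0508  0.4046] shift [0.1092 0.0073 0.0021] turn 4.4 w 0.08527680462108166
```

servo_tool([
  [0,0.007,0.002,4.4,-1],
  [0.03,0.007,0.002,4.4,-1],
  [0.06,0.007,0.002,4.4,-1],
  [0.085,0.007,0.002,4.4,-1],
  [0.1,0.007,0.002,4.4,-1],
  [0.109,0.007,0.002,4.4,-1],
  [0.109,0.007,0.002,4.4,-1],
])

```text
clock: 2.8
tcp_pos: [0.6477, -0.0473, 0.295]
orientation: [-1.075, 1.291, 1.077]
contact_force: [-1.0, 0.2, 0.5]
grip_width: 0.0853
```

servo_tool([
  [0,0,0,0,0.2],
  [0,0,0,0,1],
  [0,0,0,0,1],
  [0,0,0,0,1],
  [0,0,0,0,1],
  [0,0,0,0,1],
], force=40)

```text
clock: 3.4
tcp_pos: [0.648, -0.0474, 0.2956]
orientation: [-1.075, 1.291, 1.076]
contact_force: [-0.4, -0.6, 3.4]
grip_width: 0.0252
```

```bash
python3 - <<'E'
from h import *
p,r,o=tool(); a=np.array([.5212,-.0957,.848])
go(p+.075*a); print(o["contact_force"],o["grip_width"]); go([.6477,-.048,.2954],79.6)
E
```

```text
t 3.4 tcp [ 0.648  -0.0474  0.2956] shift [-0.0637 -0.0396 -0.0001] turn 0 w 0.025181282900011294
[-0.35911039 -0.64303099  3.41133585] 0.025181282900011294
t 3.4 tcp [ 0.648  -0.0474  0.2956] shift [ 0.0002  0.0002 -0.0006] turn 0.1 w 0.025181282900011294
```

servo_tool([
  [-0.008,-0.005,0,0,1],
  [-0.017,-0.0105,0,0,1],
  [-0.026,-0.016,0,0,1],
  [-0.035,-0.022,0,0,1],
  [-0.045,-0.028,0,0,1],
  [-0.055,-0.034,0,0,1],
  [-0.064,-0.04,0,0,1],
  [-0.064,-0.04,0,0,1],
])

```text
clock: 4.2
tcp_pos: [0.6886, -0.0549, 0.3613]
orientation: [-1.076, 1.288, 1.074]
contact_force: [0.8, 0.6, -0.0]
grip_width: 0.0247
```

```bash
python3 - <<'E'
from h import *
im=shot("w2"); b=grab_frame("side")[:,:,::-1]; a=im[:,:,::-1]
cv2.imwrite("pics/c2.png",np.hstack([cv2.resize(a[100:400,130:430],(400,400)),cv2.resize(b[80:280,220:420],(400,400),interpolation=cv2.INTER_CUBIC)]))
# tray
for n,z in (("scene",.03),("side",.03)):
  t=grab_frame(n)
  g=cv2.cvtColor(t,cv2.COLOR_RGB2HSV); m=((g[...,1]<45)&(g[...,2]>120)).astype(np.uint8)
  roi=(318,145,85,52) if n=="scene" else (140,155,85,55)
  mm=np.zeros_like(m);x,y,w,h=roi;mm[y:y+h,x:x+w]=m[y:y+h,x:x+w]
  c=max(cv2.findContours(mm,0,2)[0],key=cv2.contourArea);c=cv2.convexHull(c)[:,0]
  print(n,cv2.approxPolyDP(c,4,True)[:,0].tolist())
p,r,o=tool();print(p,o["contact_force"],o["grip_width"],o["clock"])
E
```

```text
scene [[399, 175], [397, 186], [361, 195], [381, 162]]
side [[206, 160], [217, 195], [154, 207], [145, 170]]
[ 0.68702086 -0.05451387  0.35883685] [-0.10869926 -0.78749512 -1.36091535] 0.02515870456863195 4.4
```

View pics/c2.png

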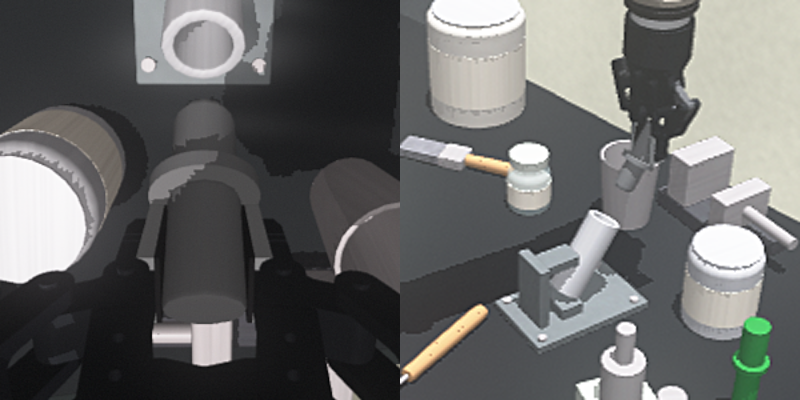

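Left: the plug is held clear of the sheath, with flange and stem visible, and the open bore is at about full-image (282,132). Right: the plug hangs tilted in the jaws above the sheath. The tray is next.

```bash
python3 - <<'E'
from h import *
print("rim",wray("w2",(282.5,132),.115)); go([.478,.315,.36])
E
```

```text
rim [ 0.62945029 -0.04452874  0.115     ]
t 4.4 tcp [ 0.687  -0.0545  0.3588] shift [-0.0005  0.2718  0.3261] turn 0 w 0.02515870456863195
```

servo_tool([
  [0,0.03,0.035,0,1],
  [0,0.06,0.073,0,1],
  [0,0.09,0.109,0,1],
  [0,0.12,0.145,0,1],
  [0,0.15,0.181,0,1],
  [0,0.18,0.217,0,1],
  [0,0.21,0.254,0,1],
  [0,0.24,0.29,0,1],
])

```text
clock: 5.2
tcp_pos: [0.5013, 0.2752, 0.3591]
orientation: [-1.074, 1.292, 1.078]
contact_force: [1.4, 1.7, -0.4]
grip_width: 0.0249
```

servo_tool([
  [0,0.016,0.019,0,1],
  [0,0.031,0.037,0,1],
  [0,0.031,0.037,0,1],
])

```text
clock: 5.5
tcp_pos: [0.4747, 0.3208, 0.3587]
orientation: [-1.078, 1.29, 1.085]
contact_force: [0.2, 0.3, -0.7]
grip_width: 0.0251
```

```bash
python3 - <<'E'
from h import *
shot("w3"); go([.478,.315,.229])
E
```

```text
t 5.55 tcp [0.4761 0.3185 0.3588] shift [ 0.1298 -0.003  -0.003 ] turn 0 w 0.02526474365069151
```

View pics/w3.png

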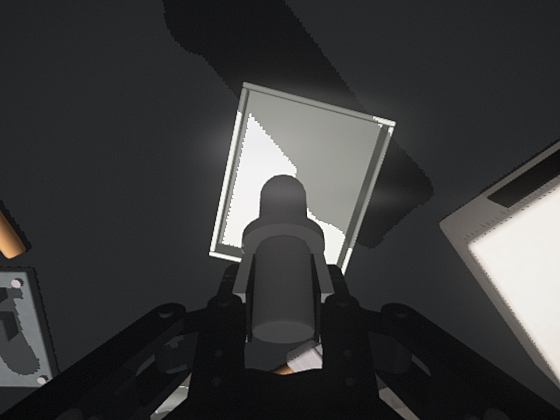

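The tray's corners are about (244,84), (394,123), (347,270) and (210,254), and the plug is gripped over its near part.

```bash
python3 - <<'E'
from h import *
P=np.array([wray("w3",q,.03) for q in [(244,84),(394,123),(210,254)]]);print(P.round(3)); c=(P[1]+P[2])/2;print(c, np.linalg.norm(P[1]-P[0]),np.linalg.norm(P[2]-P[0])); d=P[2]-P[0];print(np.degrees(np.arctan2(d[1],d[0])))
go([c[0],c[1],.229])
E
```

```text
[[0.374 0.304 0.03 ]
 [0.429 0.429 0.03 ]
 [0.526 0.237 0.03 ]]
[0.47746082 0.33297602 0.03      ] 0.13693194562059088 0.16608411991671304
-23.94826885184636
t 5.55 tcp [0.4761 0.3185 0.3588] shift [0.1297 0.0006 0.0146] turn 0 w 0.02526474365069151
```

servo_tool([
  [0.02,0,0.008,6,1],
  [0.05,0,0.015,13,1],
  [0.085,0,0.015,13,1],
  [0.112,0,0.015,13,1],
  [0.125,0,0.015,13,1],
  [0.13,0,0.015,13,1],
  [0.13,0,0.015,13,1],
])

```text
clock: 6.25
tcp_pos: [0.4787, 0.3326, 0.2289]
orientation: [-0.906, 1.378, 0.909]
contact_force: [0.2, 0.5, -1.4]
grip_width: 0.025
```

servo_tool([
  [0,0,0,0,0.5],
  [0,0,0,0,-0.2],
  [0,0,0,0,-1],
  [0,0,0,0,-1],
  [-0.02,0,0,0,-1],
  [-0.06,0,0,0,-1],
  [-0.11,0,0,0,-1],
  [-0.15,0,0,0,-1],
])

```text
clock: 7.05
tcp_pos: [0.4795, 0.3327, 0.3817]
orientation: [-0.905, 1.376, 0.908]
contact_force: [1.2, 1.7, -0.5]
grip_width: 0.0849
```

```bash
python3 - <<'E'
from h import *
im=shot("w4"); b=grab_frame("side")
cv2.imwrite("pics/c4.png",np.hstack([cv2.resize(im[60:360,130:430],(400,400)),cv2.resize(b[120:250,100:230],(400,400),interpolation=cv2.INTER_CUBIC)])[:,:,::-1])
go([.445,-.311,.40],None)
E
```

```text
t 7.15 tcp [0.4811 0.3336 0.3854] shift [-0.0192 -0.2206 -0.6066] turn 0 w 0.08564260105070941
```

View pics/c4.png

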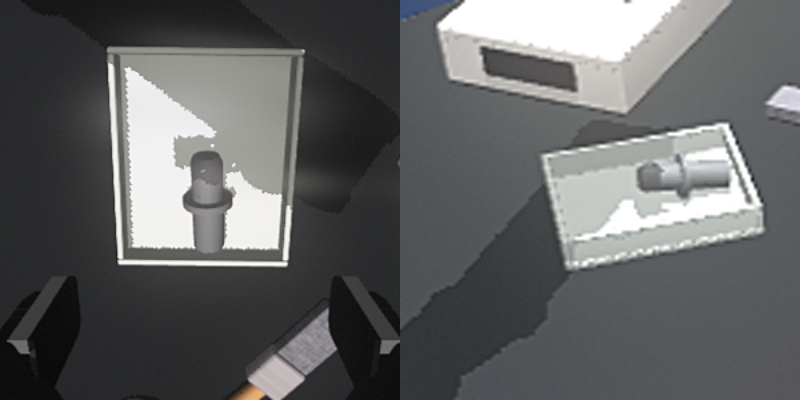

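The plug lies inside the tray, around (207,200) in the left half. Next is the slim tool, after checking where the decoys stand so the jaws clear them.

```bash
python3 - <<'E'
from h import *
for k,a,b in [("brown",(160,206),(286,288)),("greenL",(125,220),(314,317)),("greenR",(217,277),(398,244)),("purple",(122,286),(417,302))]:
    X,e=tri(a,b);print(k,X.round(3),e)
p,r,o=tool();d=np.array([.1,0,0]);go([.55,0,.4])
E
```

```text
brown [ 0.343 -0.231  0.132] [ 0.3 -0.4  0.3  0.4]
greenL [ 0.333 -0.311  0.132] [-0.6  0.8 -0.5 -0.7]
greenR [ 0.593 -0.295  0.132] [-0.3  0.4 -0.2 -0.3]
purple [ 0.491 -0.415  0.133] [ 0.2 -0.2  0.2  0.2]
t 7.15 tcp [0.4811 0.3336 0.3854] shift [-0.0166 -0.1947 -0.2794] turn 0 w 0.08564260105070941
```

servo_tool([
  [-0.017,-0.195,-0.279,0,-1],
  [-0.017,-0.195,-0.279,0,-1],
  [-0.017,-0.195,-0.279,0,-1],
  [-0.017,-0.195,-0.279,0,-1],
  [-0.017,-0.195,-0.279,0,-1],
  [-0.017,-0.195,-0.279,0,-1],
  [-0.017,-0.195,-0.279,0,-1],
])

```text
clock: 7.85
tcp_pos: [0.5503, -0.0029, 0.4004]
orientation: [-0.901, 1.367, 0.906]
contact_force: [-0.1, 0.7, 0.7]
grip_width: 0.0853
```

```bash
python3 - <<'E'
from h import *
go([.445,-.311,.4],69)
E
```

```text
t 7.85 tcp [ 0.5503 -0.0029  0.4004] shift [-0.002  -0.0251 -0.3247] turn -2.3 w 0.08528223722372408
```

servo_tool([
  [0,-0.025,-0.325,-2,-1],
  [0,-0.025,-0.325,-2,-1],
  [0,-0.025,-0.325,-2,-1],
  [0,-0.025,-0.325,-2,-1],
  [0,-0.025,-0.325,-2,-1],
  [0,-0.025,-0.325,-2,-1],
  [0,-0.025,-0.325,-2,-1],
  [0,-0.025,-0.325,-2,-1],
])

```text
clock: 8.65
tcp_pos: [0.442, -0.3157, 0.3979]
orientation: [-0.923, 1.36, 0.926]
contact_force: [-0.2, 0.3, 0.8]
grip_width: 0.0856
```

servo_tool([
  [0,0,0,0,-0.4],
  [0,0,0,0,-0.4],
])

```text
clock: 8.85
tcp_pos: [0.4421, -0.315, 0.3976]
orientation: [-0.923, 1.36, 0.927]
contact_force: [-0.1, -0.2, -0.5]
grip_width: 0.0607
```

```bash
python3 - <<'E'
from h import *
im=shot("w5"); p,r,o=tool(); print(p,o["grip_width"],wproj("w5",[.445,-.311,.15]))
E
```

```text
[ 0.44245778 -0.31459127  0.39766138] 0.05949012084940136 [287.86097847 219.83911705]
```

View pics/w5.png

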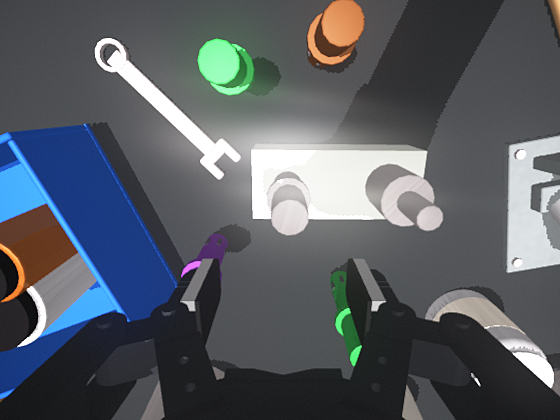

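The slim hub top is at (290,217) and the stout one's hub is at (429,217), well outside the jaws.

```bash
python3 - <<'E'
from h import *
X=wray("w5",(290,217.5),.15);print(X,wray("w5",(429,217),.15)); go([X[0],X[1],.289])
E
```

```text
[ 0.44391929 -0.30893956  0.15      ] [ 0.48039457 -0.21677303  0.15      ]
t 8.9 tcp [ 0.4425 -0.3146  0.3977] shift [0.1087 0.0009 0.0052] turn 0 w 0.05949012084940136
```

servo_tool([
  [0.01,0,0.005,0,-0.4],
  [0.04,0,0.005,0,-0.4],
  [0.075,0,0.005,0,-0.4],
  [0.1,0,0.005,0,-0.4],
  [0.109,0,0.005,0,-0.4],
  [0.109,0,0.005,0,-0.4],
])

```text
clock: 9.5
tcp_pos: [0.4447, -0.3083, 0.2874]
orientation: [-0.923, 1.36, 0.931]
contact_force: [-0.8, -0.2, 0.1]
grip_width: 0.0597
```

servo_tool([
  [0,0,0,0,0.2],
  [0,0,0,0,1],
  [0,0,0,0,1],
  [0,0,0,0,1],
  [0,0,0,0,1],
], force=50)

```text
clock: 10.0
tcp_pos: [0.4451, -0.3088, 0.2886]
orientation: [-0.925, 1.359, 0.929]
contact_force: [-0.4, -0.7, 7.1]
grip_width: 0.0269
```

servo_tool([
  [-0.01,0,0,0,1],
  [-0.03,0,0,0,1],
  [-0.055,0,0,0,1],
  [-0.08,0,0,0,1],
  [-0.105,0,0,0,1],
  [-0.12,0,0,0,1],
  [-0.12,0,0,0,1],
])

```text
clock: 10.7
tcp_pos: [0.445, -0.3097, 0.4109]
orientation: [-0.927, 1.356, 0.926]
contact_force: [-0.4, 0.9, -3.4]
grip_width: 0.0271
```

```bash
python3 - <<'E'
from h import *
p,r,o=tool(); print(o["contact_force"])
M=np.array([.631,-.0447,.115]);u=np.array([.9836,-.1805,0]);print(u)
go([.6,-.048,.43],79.6)
E
```

```text
[-0.43213947  0.92161288 -3.43225316]
[ 0.9836 -0.1805  0.    ]
t 10.7 tcp [ 0.445  -0.3097  0.4109] shift [-0.017  -0.0479  0.3005] turn -11.2 w 0.027136368740782842
```

servo_tool([
  [-0.03,0,0,0,1],
  [-0.06,0,0,0,1],
  [-0.07,-0.02,0,0,1],
  [-0.07,-0.06,0,0,1],
  [-0.07,-0.1,0.01,0,1],
  [-0.07,-0.12,0.04,-2,1],
  [-0.07,-0.12,0.075,-4,1],
  [-0.07,-0.12,0.11,-6,1],
])

```text
clock: 11.5
tcp_pos: [0.5972, -0.2507, 0.4799]
orientation: [-1.005, 1.32, 1.008]
contact_force: [0.9, -0.7, -3.7]
grip_width: 0.0272
```

```bash
python3 - <<'E'
from h import *
p,r,o=tool(); print(o["contact_force"])
go([.62,-.0427,.43],79.6)
E
```

```text
[ 0.86107317 -0.70060297 -3.65726237]
t 11.5 tcp [ 0.5972 -0.2507  0.4799] shift [0.051  0.0338 0.2062] turn -5.1 w 0.027181820543719357
```

servo_tool([
  [0.0,0.005,0.04,-1,1],
  [0.0,0.008,0.08,-2,1],
  [0.0,0.012,0.12,-3,1],
  [0.01,0.015,0.16,-4,1],
  [0.02,0.017,0.19,-5,1],
  [0.04,0.02,0.206,-5,1],
  [0.055,0.022,0.206,-5,1],
  [0.06,0.022,0.206,-5,1],
])

```text
clock: 12.3
tcp_pos: [0.6303, -0.0447, 0.4176]
orientation: [-1.069, 1.289, 1.078]
contact_force: [-0.8, -0.0, -4.0]
grip_width: 0.0269
```

```bash
python3 - <<'E'
from h import *
go([.633,-.045,.41],79.6)
b=grab_frame("side");s=grab_frame("scene");im=shot("w6")
f=lambda q,x,y,n:cv2.resize(q[y:y+n,x:x+n],(400,400),interpolation=cv2.INTER_CUBIC)
cv2.imwrite("pics/c6.png",np.hstack([f(im,200,60,200),f(b,270,110,120)])[:,:,::-1])
cv2.imwrite("pics/c6s.png",f(s,260,160,120)[:,:,::-1])
M=np.array([.631,-.0447,.115]);print("M proj wrist",wproj("w6",M),"side",proj("side",M),"scene",proj("scene",M))
E
```

```text
t 12.3 tcp [ 0.6303 -0.0447  0.4176] shift [ 0.0076 -0.0027  0.0002] turn -0.0 w 0.02685825666684145
M proj wrist [283.55483911 197.15346547] side [321.47106656 189.73202181] scene [323.04119884 227.52851065]
```

View pics/c6.png

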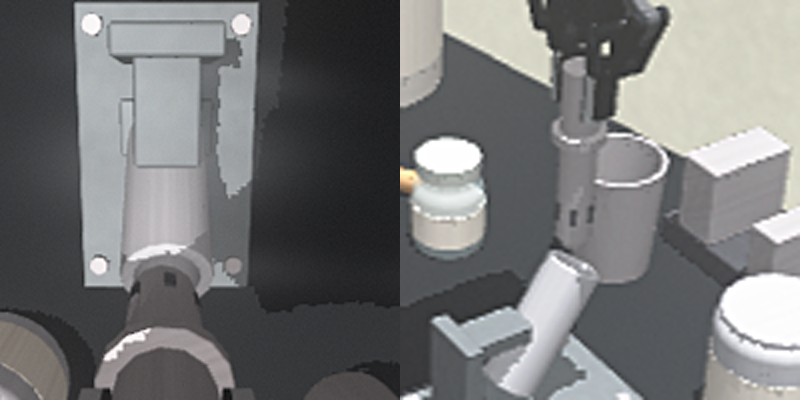

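```bash
python3 - <<'E'
from h import *
F=np.array([.6303,-.0447,.139])
for n in("side","scene"):
    print(n,"foot",proj(n,F),"hubtop",proj(n,F+[0,0,.14]),"1cm u",proj(n,F+[.0098,-.0018,0])-proj(n,F),"1cm v",proj(n,F+[.0018,.0098,0])-proj(n,F),"1cm z",proj(n,F+[0,0,.01])-proj(n,F))
E
```

```text
side foot [321.77828588 181.49239739] hubtop [325.03562397 128.45086061] 1cm u [ 3.46211688 -1.29032701] 1cm v [-2.48669219 -2.07036906] 1cm z [ 0.21748131 -3.54140174]
scene foot [323.37673122 217.88922257] hubtop [327.34434486 156.15668857] 1cm u [3.37851221 2.38929441] 1cm v [ 3.71415802 -1.82646086] 1cm z [ 0.25984704 -4.04298846]
```

View pics/c6s.png

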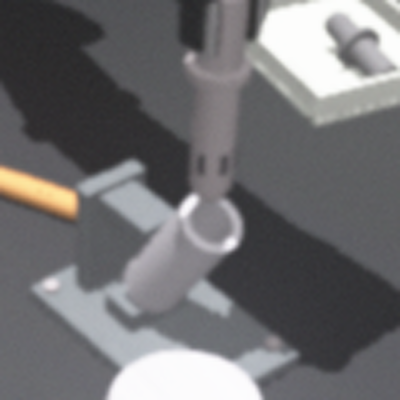

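servo_tool([
  [0,-0.004,-0.0005,0,1],
  [0.008,-0.004,-0.0005,0,1],
  [0.016,-0.004,-0.0005,0,1],
  [0.022,-0.004,-0.0005,0,1],
  [0.026,-0.004,-0.0005,0,1],
  [0.026,-0.004,-0.0005,0,1],
], force=25)

```text
clock: 13.05
tcp_pos: [0.6348, -0.0478, 0.3937]
orientation: [-1.069, 1.288, 1.074]
contact_force: [-1.2, 0.2, -3.3]
grip_width: 0.0267
```

servo_tool([
  [0.002,0,0,0,1],
  [0.004,0,0,0,1],
  [0.004,0,0,0,1],
])

```text
clock: 13.35
tcp_pos: [0.6348, -0.0476, 0.3895]
orientation: [-1.068, 1.288, 1.074]
contact_force: [0.2, -0.0, -3.9]
grip_width: 0.0265
```

servo_tool([
  [0.002,0,0.0015,0,1],
  [0.004,0,0.0015,0,1],
  [0.005,0,0.0015,0,1],
  [0.005,0,0.0015,0,1],
])

```text
clock: 13.75
tcp_pos: [0.6347, -0.0459, 0.3845]
orientation: [-1.068, 1.289, 1.075]
contact_force: [-3.9, 0.7, 0.1]
grip_width: 0.0264
```

servo_tool([
  [0.0005,-0.004,0,0,1],
  [0.0007,-0.008,0,0,1],
  [0.001,-0.012,0,0,1],
  [0.0015,-0.0155,0,0,1],
  [0.002,-0.019,0,0,1],
  [0.003,-0.023,0,0,1],
  [0.004,-0.027,0,0,1],
  [0.005,-0.0305,0,0,1],
])

```text
clock: 14.55
tcp_pos: [0.6653, -0.0518, 0.3797]
orientation: [-1.068, 1.288, 1.074]
contact_force: [-1.7, 0.4, 2.3]
grip_width: 0.0271
```

```bash
python3 - <<'E'
from h import *
b=grab_frame("side");s=grab_frame("scene")
f=lambda q,x,y,n:cv2.resize(q[y:y+n,x:x+n],(400,400),interpolation=cv2.INTER_CUBIC)
cv2.imwrite("pics/c7.png",np.hstack([f(s,260,160,120),f(b,270,110,120)])[:,:,::-1])
p,r,o=tool();print(p,o["contact_force"])
E
```

```text
[ 0.66527162 -0.05171955  0.37936045] [-2.06308135 -1.5329152   1.78732942]
```

servo_tool([
  [0.001,-0.0035,0,0,1],
  [0.0022,-0.007,0,0,1],
  [0.0036,-0.0107,0,0,1],
  [0.005,-0.0144,0,0,1],
  [0.0068,-0.018,0,0,1],
  [0.0086,-0.0213,0,0,1],
  [0.0106,-0.0246,0,0,1],
  [0.0125,-0.0278,0,0,1],
])

```text
clock: 15.45
tcp_pos: [0.6929, -0.0567, 0.3666]
orientation: [-1.068, 1.288, 1.074]
contact_force: [-2.9, -1.2, 0.2]
grip_width: 0.0271
```

```bash
python3 - <<'E'
from h import *
M=np.array([.6325,-.0455,.117]);a=np.array([.5212,-.0957,.848])
p,r,o=tool();g=p-[0,0,.155];d=g-M;s=d@a;print(p,o["contact_force"],o["grip_width"],"s",s,"perp",r.T@(d-s*a))
go(p-a*.03,79.6)
E
```

```text
[ 0.69291603 -0.05670193  0.36657727] [-2.85030892 -1.15153346  0.24478753] 0.027103090347213147 s 0.11276238612744756 perp [ 0.00104305 -0.00169279 -0.00010592]
t 15.45 tcp [ 0.6929 -0.0567  0.3666] shift [ 0.0255  0.0159 -0.0002] turn -0.2 w 0.027103090347213147
```

servo_tool([
  [0.003,0.0025,0,0,1],
  [0.006,0.0045,0,0,1],
  [0.009,0.0065,0,0,1],
  [0.013,0.009,0,0,1],
  [0.017,0.0115,0,0,1],
  [0.0215,0.0144,0,0,1],
  [0.0255,0.017,0,0,1],
  [0.0255,0.017,0,0,1],
])

```text
clock: 16.25
tcp_pos: [0.6756, -0.0532, 0.3401]
orientation: [-1.068, 1.289, 1.076]
contact_force: [-1.9, -0.5, -3.2]
grip_width: 0.0265
```

```bash
cat >> h.py <<'E'
def st(k=.03):
    M=np.array([.6325,-.0455,.117]);a=np.array([.5212,-.0957,.848])
    p,r,o=tool();g=p-[0,0,.155];d=g-M;s=d@a;print("F",o["contact_force"].round(1),"tool",(r.T@o["contact_force"]).round(1),"mom",o["moment"].round(2),"s",s.round(4),"perp",(r.T@(d-s*a)).round(4))
    go(p-a*k,79.6)
E
python3 -c "
from h import *
st()"
```

```text
F [-1.9 -0.5 -3.2] tool [ 3.2  1.8 -0.8] mom [-0.24  0.49  0.02] s 0.0809 perp [ 0.0005 -0.0009  0.0002]
t 16.25 tcp [ 0.6756 -0.0532  0.3401] shift [ 0.0255  0.0158 -0.0002] turn -0.2 w 0.026533172016150953
```

servo_tool([
  [0.003,0.002,0,0,1],
  [0.006,0.004,0,0,1],
  [0.009,0.006,0,0,1],
  [0.013,0.0085,0,0,1],
  [0.017,0.011,0,0,1],
  [0.0215,0.0135,0,0,1],
  [0.0255,0.016,0,0,1],
  [0.0255,0.016,0,0,1],
])

```text
clock: 17.05
tcp_pos: [0.6592, -0.05, 0.3136]
orientation: [-1.067, 1.291, 1.077]
contact_force: [-0.8, -0.0, -2.9]
grip_width: 0.027
```

```bash
python3 -c "
from h import *
st(.012)"
```

```text
F [-0.8 -0.  -2.9] tool [ 2.9  0.8 -0.2] mom [-0.21  0.25  0.06] s 0.0496 perp [ 0.0005 -0.0007  0.0004]
t 17.05 tcp [ 0.6592 -0.05    0.3136] shift [ 0.0102  0.0063 -0.0001] turn -0.2 w 0.027039894012584498
```

servo_tool([
  [0.003,0.002,0,0,1],
  [0.006,0.0037,0,0,1],
  [0.0085,0.0053,0,0,1],
  [0.01,0.0063,0,0,1],
  [0.0115,0.0072,0,0,1],
  [0.013,0.008,0,0,1],
])

```text
clock: 17.65
tcp_pos: [0.6542, -0.0491, 0.3051]
orientation: [-1.071, 1.282, 1.069]
contact_force: [1.4, -2.5, 21.0]
grip_width: 0.0268
```

```bash
python3 -c "
from h import *
st(.012)"
```

```text
F [ 1.4 -2.5 21. ] tool [-21.   -1.9  -2.1] mom [-0.27 -0.07 -0.  ] s 0.0397 perp [ 0.0006 -0.001   0.0004]
t 17.65 tcp [ 0.6542 -0.0491  0.3051] shift [ 0.0101  0.0064 -0.0001] turn -0.2 w 0.02681073661075257
```

The tool seated, with 24 N at s = 39.7 mm against about 38.6 expected. I'll relax, release and retreat.

servo_tool([
  [0,0,0,0,1],
  [0,0,0,0,0.4],
  [0,0,0,0,-0.3],
  [0,0,0,0,-1],
  [0,0,0,0,-1],
  [-0.015,0,0,0,-1],
  [-0.05,0,0,0,-1],
  [-0.1,0,0,0,-1],
])

```text
clock: 18.45
tcp_pos: [0.6527, -0.0493, 0.4047]
orientation: [-1.07, 1.286, 1.072]
contact_force: [1.4, 0.4, 0.5]
grip_width: 0.0856
```

```bash
python3 - <<'E'
from h import *
b=grab_frame("side");s=grab_frame("scene");im=shot("w8")
f=lambda q,x,y,n:cv2.resize(q[y:y+n,x:x+n],(400,400),interpolation=cv2.INTER_CUBIC)
f2=lambda q,x,y,w,h:cv2.resize(q[y:y+h,x:x+w],(400,200),interpolation=cv2.INTER_CUBIC)
A=cv2.resize(im[50:250,180:380],(400,400)); B=f(b,260,140,100)
c=np.vstack([np.hstack([A,B]),np.hstack([f2(s,130,190,220,110),f2(b,130,140,280,140)])])
cv2.imwrite("pics/c8.png",c[:,:,::-1]); st()
M=np.array([.6325,-.0455,.117]);a=np.array([.5212,-.0957,.848])
for n in (-.0,.008,.055):print(n,wproj("w8",M+n*a),proj("side",M+n*a))
E
```

```text
F [-0.3  0.1 -0.8] tool [ 0.8  0.3 -0. ] mom [ 0.03  0.03 -0.03] s 0.1293 perp [-0.0294  0.0455 -0.0007]
t 18.6 tcp [ 0.6546 -0.0503  0.4104] shift [ 0.0252  0.0163 -0.0003] turn -0.2 w 0.08501235255933534
-0.0 [281.16816114 165.6994244 ] [322.19995862 188.9394802 ]
0.008 [281.22367915 172.51647854] [323.81008126 186.04014508]
0.055 [281.59851257 218.54225834] [333.39124377 168.78742147]
```

View pics/c8.png

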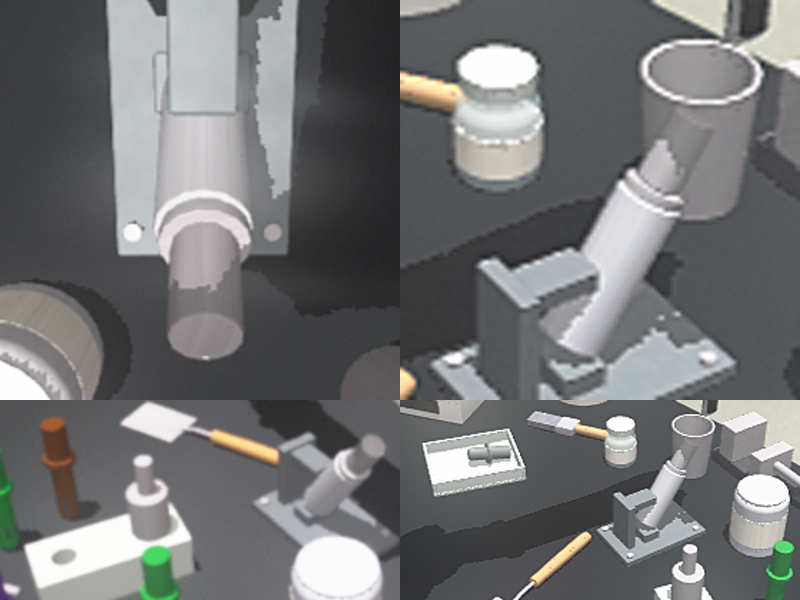

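The slim tool sits in the sheath with its collar on the rim. Its hub end is at wrist (282.5,218), against (281.6,218.5) predicted for fully home. The plug is in the tray, and the stout tool and jar are in place.

```bash
python3 -c "
from h import *
print(hand_in()); print(tool()[2]['clock'])"
```

```text
the job is handed in; nothing more can be done
None
the job is handed in; nothing more can be done
```

I pulled the plug out along the sheath's axis and laid it in the tray. The slim tool went foot first into the leaning sheath, tilting in a light grip as it entered. I then let go of both, backed off and handed the job in at about 18.6 s; no verdict was reported.

- **Slim tool:** it met a firm stop at about 24 N, with the grip 39.7 mm above the rim against about 38.6 mm expected. In the last picture the collar is on the rim, and the hub end is within about 1 px of where "fully home" should put it. A rougher check from the side view gave the hub standing about 10% shorter than predicted. That is within my pixel-reading error, and it does not suggest the tool is sticking out.
- **Plug:** it lies inside the tray walls.
- **Bystanders:** the stout tool still stands in its hole. The jar shows no sign of having moved, but I judged that by eye and did not measure it.
- **Gripper:** the contact force was under 1 N after the retreat, with nothing near the fingers.

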